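# Load the terracotta test tile into the sprung holder

### The job

Put the terracotta tile in the tile holder: draw the sprung brass arm back by its post (the tile's own end may do the pushing), set the tile flat on the bed with its end flush against the fixed steel fence and centred on it, then let the arm spring home so that it holds the tile against the fence.

Things in the scene. Friction and masses are not known exactly. Their poses are not given: they have to be found in the camera images.
- terracotta_tile_mid (a point): Plain orange-brown terracotta tile, 76 x 46 x 16 mm, about 110 g, lying flat on the bench. Point: its centre, 8 mm above its underside; x along the 76 mm length, y along the 46 mm width, z up. Either end may face the fence. Three tiles of the same shape (white, grey, blue, each with a round dab on top) lie 30 mm or more away.
- seat (a point): Fixed holder. Point: top of the grey bed, 22 mm over the bench, under the centre of a seated tile. x: to the fence, along the tile's length; y: to the arm's pivot (at -45, +100 mm). Bed 36 mm wide, 14 mm above its base plate, so fingers pass beside it. Dark fence: face at x +38, 8 thick, 70 wide, 10 above the bed. Base plate x -97 to 53, y -48 to 132.
- clip_post (a point): Middle of the red-topped post, 10 mm thick, at the arm's free end; it reaches 2.5 to 48.5 mm above the bed. At rest at x -25, y 0 mm of the seat; a seated tile needs it at x -43 or further back. A tile held higher than the fence fits in front of the post, partly over the fence, and can push it back before being lowered.
- clip (a joint): Angle (rad) of the curved brass arm about its upright pivot, 102 mm from the post: 0 at rest, growing as the post is drawn back from the fence; 0.18 when pressing on a seated tile, 0.6 at the stop. Sprung towards 0: at the post 2 N at rest, 3.5 N on a seated tile, 6 N at the stop. It does not stay back, and slides a freed tile to the fence.
Not all that is in view belongs to the job. What is meant by the part that bears terracotta_tile_mid is not green, pink or red, and is the smaller of those in its own colour.

How it is judged:
By the outcome, as a careful person would: the job done as asked, in the order asked, and still so for the second after the job is handed in, with the robot touching nothing.
It also fails if it takes over 35 s, if anything falls off the work surface, if the arm or the gripper's body presses on something with over 40 N, if the wrist force passes 120 N, or if a joint passes its speed limit or range.

### The arm

A 7-joint arm with a two-finger parallel gripper is mounted at the origin on the work surface. World frame = base frame: x ahead of the robot, y to its left, z up, the work surface at z = 0. Lengths are in m, angles in rad, forces in N, time in s.
With the tool pointing down it reaches from about 0.4 to 0.85 m from the base axis. Payload 10.4 kg.
Tool frame: the origin (TCP) lies midway between the tips of the shut fingers; the grasp point (between the pads) lies 19 mm behind it (manip.hold_point_z is the distance from the TCP to the grasp point, in m); z points along the fingers, y is the line along which they close (so a half turn about z gives the same grasp; the last joint's range is limited). The gripper opens to 85 mm and grips with 20 to 120 N. Pads are 22 mm wide; open, the fingers measure 114 mm over their backs; the gripper's body (76 mm by 85 mm) begins 54 mm behind the grasp point. The pads swing forward as they close: fully open they stand 13 mm farther back than shut.
Start: joints at [1.276, 0.332, -0.065, 1.46, 0.022, 1.35, -0.088], TCP at [0.168, -0.602, 0.209] pointing down, gripper open.
Joint ranges: [-2.6, 2.6], [-0.5, 2.12], [-1.47, 1.34], [0.16, 2.42], [-1.27, 4.41], [0.06, 2.06], [-2.6, 2.6]. Speed limits (rad/s): [2.22, 2.22, 2.79, 2.79, 3.14, 3.14, 3.14].

### API

Orientations are given as a unit quaternion [x, y, z, w].
In Python, from workcell import manip, eyes, job gives the robot as it stands.
- The arm moves only by the shell command python3 -m crank 'ROWS' [FORCE]. ROWS is JSON, a list that holds one entry, the list of rows, each a list of 7 numbers: the finger opening in cm, from 0 to 8.54, then the shift along the world's x, y, z in cm, then the turn, a rotation vector about the world's x, y, z in degrees. In form: [[[hand, x, y, z, ax, ay, az], ...]]. A call has 1 to 20 rows; each row shifts and turns the commanded pose from where the row before left it; what a row does not reach is not made up. A row lasts 1/8 s, in which the tool goes at most 62.5 mm and 10.7 degrees, less where a joint would pass 70% of its speed; a pose out of reach is approached as far as the arm can. A call with a gripper value outside its range is refused whole. The fingers move at their own pace and stop on an object; FORCE is the grip in N (left out, the last holds). Time passes only in rows, so rows that do not move let the fingers close. It gives the time, the measured TCP pose, the force, the opening and the grip force at its end, in the units of the state.
- manip.get_obs(): the state, without advancing time (a new reading comes with each control period).
- eyes.camera(name): name is "scene" or "side" or "wrist"; returns (picture, depth): 384x512x3 uint8, red, green, blue; 384x512 float32, m along the optical axis (not along the pixel's ray), 0 where there is no reading.
- eyes.camera_params(name): a dict with "fx", "fy", "cx", "cy" (pixels), "world_from_camera" (4x4, takes a point from camera to world coordinates); the wrist camera has in their place "hand_eye" (4x4, takes a point from camera to tool coordinates, whose origin is the TCP and whose axes are the flange's). Camera axes: x right, y down, z forward; pixel columns grow to the right and rows downward; lengths in m; the calibration is good to about 2 mm. A picture is of the moment at which its call begins: read the wrist's pose just before it. camera_params takes no time and is no camera call.
- job.hand_in(): hands the job in; it is judged then, once.
The state is a dict: "clock": time; "joint_pos": joint angles; "joint_velocities": joint speeds; "tau": joint torques, N m; "position": TCP position; "ee_rot": TCP orientation; "ft_force": force on the tool from outside, world axes, zero at the start; "torque": the same for the moment, N m; "grip_width": opening from 0.0 (shut) to 1.0 (fully open); "grasp_force": force on a finger pad.
Only numpy, scipy, OpenCV 4.12 (cv2) and the standard library are available. Lean on these libraries where they do the work, as an engineer would, in place of code of your own. Each camera call takes 0.05 s, during which the arm holds its last target. There are 200 camera calls.

## Working session

There is one attempt and no reset: what is moved stays moved. The work goes in short steps, Python scripts to look and compute and a shell command to move; the robot and the scene stay as the last step left them, time stands still between calls to the robot, and variables do not carry over. Pictures are saved under pics/ and viewed, at most 10 in all, crops included, and the job is handed in when it is done.

```bash
mkdir -p pics; cat > h.py <<'E'
import numpy as np,cv2
from workcell import manip,eyes,job
from scipy.spatial.transform import Rotation as R
def shot(n,save=None):
    o=manip.get_obs(); p,d=eyes.camera(n); c=eyes.camera_params(n)
    if n=='wrist':
        T=np.eye(4);T[:3,:3]=R.from_quat(o['ee_rot']).as_matrix();T[:3,3]=o['position'];W=T@np.array(c['hand_eye'])
    else: W=np.array(c['world_from_camera'])
    if save: cv2.imwrite('pics/'+save,p[:,:,::-1])
    np.savez('/tmp/'+n,p=p,d=d,W=W,k=[c['fx'],c['fy'],c['cx'],c['cy']])
    return p,d,W,[c['fx'],c['fy'],c['cx'],c['cy']]
def load(n):
    z=np.load('/tmp/'+n+'.npz');return z['p'],z['d'],z['W'],z['k']
def plane(u,v,W,k,z):
    r=W[:3,:3]@np.array([(u-k[2])/k[0],(v-k[3])/k[1],1]);o=W[:3,3];return o+r*(z-o[2])/r[2]
def pts(d,W,k):
    v,u=np.mgrid[:d.shape[0],:d.shape[1]];c=np.stack([(u-k[2])/k[0]*d,(v-k[3])/k[1]*d,d],-1)
    return c@W[:3,:3].T+W[:3,3]
E
python3 - <<'E'
from h import *
for n in('scene','side'):
    p,d,W,k=shot(n,n+'0.png');print(n,W.round(3).tolist(),k)
o=manip.get_obs();print(o['position'],o['ee_rot'],o['clock'],manip.hold_point_z)
a=[cv2.imread(f'pics/{n}0.png') for n in('scene','side')]
E
```

```text
scene [[0.554, 0.662, -0.505, 0.859], [0.832, -0.447, 0.328, -0.31], [-0.009, -0.602, -0.799, 0.785], [0.0, 0.0, 0.0, 1.0]] [399.43704467071177, 399.43704467071177, 249.86326210058655, 200.2631112752427]
side [[-0.986, -0.091, 0.139, 0.281], [-0.166, 0.577, -0.8, 0.849], [-0.008, -0.812, -0.584, 0.676], [0.0, 0.0, 0.0, 1.0]] [433.80410016851357, 433.80410016851357, 266.8880265702741, 185.35449956050036]
[ 0.16768813 -0.60170168  0.20830876] [ 9.90778332e-01  1.35491262e-01 -1.20102757e-04 -6.32447984e-04] 0.1 0.0187
```

View pics/scene0.png

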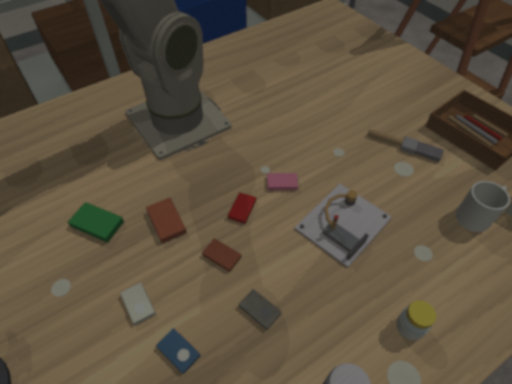

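View pics/side0.png

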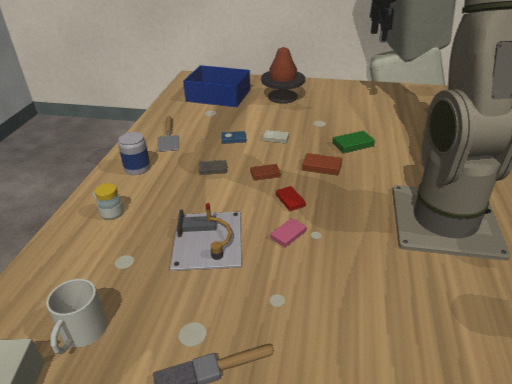

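Candidates (scene px): small terracotta (222,255), larger terracotta (166,219), red (242,208), pink (282,182), green (95,222), plus white (138,303), grey (260,309) and blue (178,352). In the side view the two terracotta ones are at (265,172) and (322,164). I choose the smaller terracotta one at (222,255). The holder is at scene (343,225), with the fence towards the lower right.

```bash
python3 - <<'E'
from h import *
def seg(n,seeds,z):
    p,d,W,k=load(n);hsv=cv2.cvtColor(p,cv2.COLOR_RGB2HSV)
    P=pts(d,W,k);
    for s in seeds:
        print(n,s,'hsv',hsv[s[1],s[0]],'pt',P[s[1],s[0]].round(3))
        ref=p[s[1],s[0]].astype(int)
        q=p.astype(float);c=q/q.sum(2,keepdims=True);r=c[s[1],s[0]]
        m=((np.abs(c-r).sum(2)<.10)&(P[:,:,2]>z-.006)).astype(np.uint8)
        _,l=cv2.connectedComponents(m);m=(l==l[s[1],s[0]])
        xy=P[m][:,:3]; top=xy[xy[:,2]>np.percentile(xy[:,2],70)-.004]
        print(m.sum(),'zmed',np.median(top[:,2]).round(4),'rect',cv2.minAreaRect((top[:,:2]*1000).astype(np.float32)))
seg('scene',[(222,255),(166,219)],.016);seg('side',[(265,172),(322,164)],.016)
a=load('scene')[0][190:280,180:410];b=load('side')[0][140:275,160:330]
A=cv2.resize(a,(780,305),interpolation=2);B=cv2.resize(b,(367,290),interpolation=2)
I=np.zeros((600,780,3),np.uint8);I[:305]=A;I[308:598,:367]=B;cv2.imwrite('pics/crop1.png',I[:,:,::-1])
E
```

```text
scene (222, 255) hsv [  8 143  84] pt [ 0.461 -0.127  0.013]
646 zmed 0.0156 rect ((646.3280639648438, -193.74749755859375), (77.59281921386719, 478.2115478515625), 70.48845672607422)
scene (166, 219) hsv [  8 143  93] pt [ 0.312 -0.188  0.022]
1019 zmed 0.0213 rect ((559.0023193359375, -228.8482208251953), (64.82159423828125, 617.7689819335938), 80.80962371826172)
side (265, 172) hsv [  8 168 106] pt [ 0.454 -0.116  0.015]
281 zmed 0.0155 rect ((352.89031982421875, 344.02716064453125), (76.58851623535156, 1017.6031494140625), 12.349502563476562)
side (322, 164) hsv [  9 171 121] pt [ 0.303 -0.172  0.02 ]
550 zmed 0.0212 rect ((318.867919921875, 312.89654541015625), (1070.18701171875, 104.75858306884766), 88.39689636230469)
```

View pics/crop1.png

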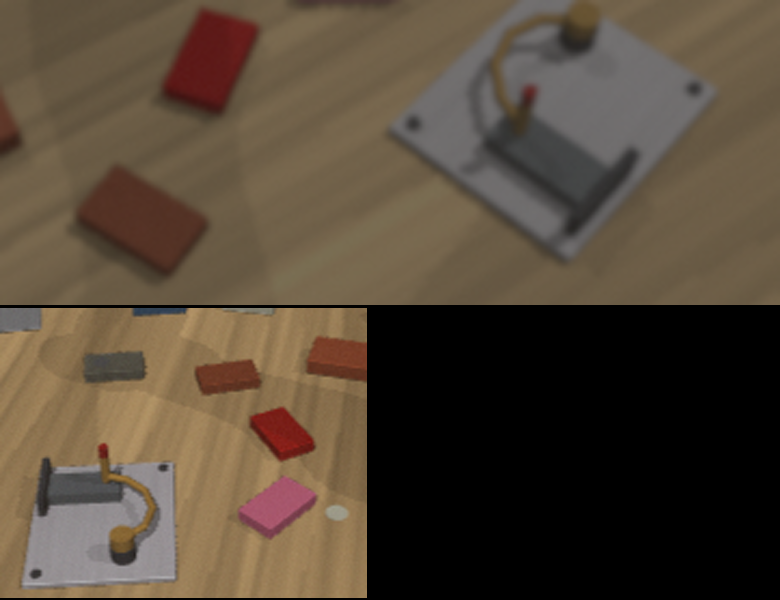

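Crop: the small terracotta tile has a plain top and is clearly smaller than the other terracotta piece at the left edge. The holder's bed, dark fence and red-topped post are visible.

```bash
python3 - <<'E'
from h import *
p,d,W,k=load('scene')
f=lambda x,y,z:plane(180+x/3.39,190+y/3.39,W,k,z).round(4)[:2]
for c in [(118,166),(207,222),(165,265),(78,212)]:print('tile',f(*c,.016))
for c in [(568,226),(635,150)]:print('fence top',f(*c,.032))
print('plate',f(388,130,.008),f(565,255,.008),f(715,92,.008))
print('post top',f(530,90,.0705))
print(manip.get_obs()['clock'])
c=eyes.camera_params('wrist');print(np.array(c['hand_eye']).round(3).tolist(),c['fx'])
print(R.from_quat(manip.get_obs()['ee_rot']).as_matrix().round(3).tolist())
E
```

```text
tile [ 0.4188 -0.1202]
tile [ 0.4872 -0.0941]
tile [ 0.4983 -0.1328]
tile [ 0.4343 -0.1595]
fence top [0.624  0.0881]
fence top [0.6062 0.1622]
plate [0.4925 0.0492] [0.6312 0.085 ] [0.5943 0.2564]
post top [0.5485 0.1142]
0.1
[[-0.0, -0.948, -0.318, 0.082], [1.0, -0.0, -0.001, -0.001], [0.001, -0.318, 0.948, -0.166], [0.0, 0.0, 0.0, 1.0]] 294.38945337107333
[[0.963, 0.268, -0.0], [0.268, -0.963, 0.001], [-0.0, -0.001, -1.0]]
```

```bash
python3 -m crank '[[[8.5,1.2,2,0,0,0,0.5],[8.5,2.4,4,-0.5,0,0,0.5],[8.5,2.4,4,-0.5,0,0,0.5],[8.5,2.4,4,-0.5,0,0,0.5],[8.5,2.4,4,-0.5,0,0,0.5],[8.5,2.4,4,-0.5,0,0,0.5],[8.5,2.4,4,-0.5,0,0,0.5],[8.5,2.4,4,-0.5,0,0,0.5],[8.5,2.4,4,-0.5,0,0,0.5],[8.5,2.4,4,-0.5,0,0,0.5],[8.5,2.4,4,-0.5,0,0,0.5],[8.5,2.4,4,-0.5,0,0,0],[8.5,1.6,1.5,0,0,0,0],[8.5,0,0,0,0,0,0]]]' 60
python3 - <<'E'
from h import *
p,d,W,k=shot('wrist','w1.png');o=manip.get_obs();print(o['clock'],o['position'],R.from_quat(o['ee_rot']).as_matrix().round(3).tolist())
h=cv2.cvtColor(p,cv2.COLOR_RGB2HSV);P=pts(d,W,k)
m=((h[...,0]<14)&(h[...,1]>110)).astype(np.uint8)
cs,_=cv2.findContours(m,0,2)
for c in cs:
    if cv2.contourArea(c)<300: continue
    mm=np.zeros_like(m);cv2.drawContours(mm,[c],-1,1,-1);q=P[(mm>0)&(P[:,:,2]>.012)]
    b=cv2.boxPoints(cv2.minAreaRect(c));w=np.array([plane(*t,W,k,.016)[:2]*1000 for t in c[:,0]]).astype(np.float32)
    print(cv2.boundingRect(c),'plane',cv2.minAreaRect(w))
    if len(q)>50: print('  depth',np.median(q[:,2]),cv2.minAreaRect((q[:,:2]*1000).astype(np.float32)))
E
```

```text
clock: 1.85
position: [0.4603, -0.1256, 0.1538]
ee_rot: [0.983, 0.184, -0.0, -0.0]
ft_force: [-0.5, -0.1, 0.9]
grip_width: 0.999
grasp_force: 0.0
1.9 [ 0.45956264 -0.12696131  0.15371666] [[0.933, 0.36, -0.001], [0.36, -0.933, 0.0], [-0.001, -0.0, -1.0]]
(215, 253, 82, 88) plane ((307.1728210449219, -186.46620178222656), (67.79698944091797, 114.88059997558594), 84.0074691772461)
  depth 0.022214254412033507 ((397.8966064453125, -167.9744110107422), (301.3659973144531, 87.83177185058594), 11.363279342651367)
(97, 177, 81, 56) plane ((377.5703430175781, -19.828514099121094), (48.84574890136719, 82.0638427734375), 35.506290435791016)
  depth 0.016678592719036156 ((428.88323974609375, -57.3291015625), (65.69014739990234, 219.4642333984375), 54.013458251953125)
(231, 136, 45, 71) plane ((458.83306884765625, -125.6742172241211), (77.43856048583984, 46.13676452636719), 22.425046920776367)
  depth 0.016683544895220337 ((479.2317199707031, -116.72502136230469), (123.1425552368164, 45.19184875488281), 22.51180076599121)
```

View pics/w1.png

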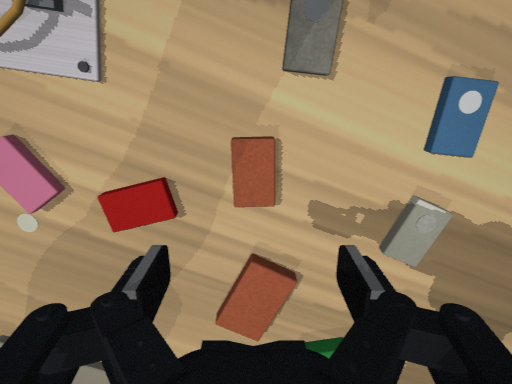

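The terracotta tile is at px (253,172) with clear space for both fingers. Red tile at (138,205), larger terracotta at (257,297). Tile world pose is (0.459,-0.126), yaw 22°.

```bash
python3 -m crank '[[[7.0,-0.1,0.1,-3,0,0,1.3],[7.0,0,0,-4,0,0,0],[7.0,0,0,-4,0,0,0],[7.0,0,0,-2.5,0,0,0],[7,0,0,-1.2,0,0,0],[7.0,0,0,-0.3,0,0,0],[7,0,0,0,0,0,0]]]' 60; python3 -c "
from h import *
print(manip.get_obs()['position'],manip.get_obs()['ft_force'])"
```

```text
clock: 2.78
position: [0.4592, -0.1265, 0.0048]
ee_rot: [0.981, 0.194, 0.0, 0.0]
ft_force: [-0.7, -0.1, 0.1]
grip_width: 0.818
grasp_force: 0.0
[ 0.45923041 -0.12651449  0.00476509] [-0.73848161 -0.11229056  0.12193252]
```

```bash
python3 -m crank '[[[7.0,0,0,-0.5,0,0,0],[4.2,0,0,0,0,0,0],[4.2,0,0,0,0,0,0],[4.2,0,0,0,0,0,0],[4.2,0,0,0,0,0,0],[4.2,0,0,0,0,0,0]]]' 60; python3 -m crank '[[[4.2,0,0,2,0,0,0],[4.2,0,0,4,0,0,0],[4.2,0,0,5,0,0,0],[4.2,0,0,0,0,0,0]]]' 60
```

```text
clock: 3.52
position: [0.4588, -0.1261, -0.001]
ee_rot: [0.981, 0.194, 0.0, 0.0]
ft_force: [0.1, 1.1, 0.6]
grip_width: 0.493
grasp_force: 0.0
clock: 4.03
position: [0.4612, -0.1266, 0.1126]
ee_rot: [0.981, 0.194, 0.003, 0.002]
ft_force: [0.3, -0.9, -0.1]
grip_width: 0.491
grasp_force: 0.0
```

```bash
python3 - <<'E'
from h import *
p,d,W,k=shot('wrist','w2.png');print(manip.get_obs()['ft_force'])
E
```

```text
[ 0.00676868 -0.17527542 -0.63641042]
```

View pics/w2.png

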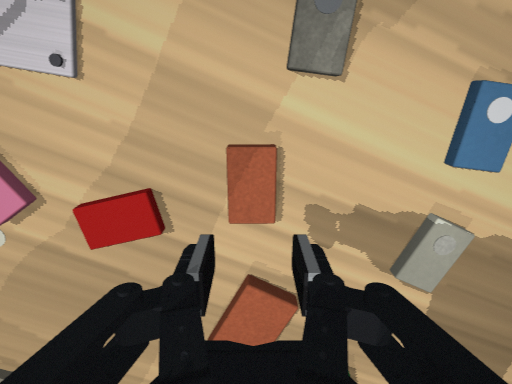

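The tile is still on the bench at (252,184), and the fingers stand about 49 mm apart at this command. They were not closed far enough, so I will go back down and close further.

```bash
python3 - <<'E'
from h import *
p,d,W,k=load('wrist');h=cv2.cvtColor(p,cv2.COLOR_RGB2HSV)
m=((h[...,0]<14)&(h[...,1]>110)).astype(np.uint8)
for c in cv2.findContours(m,0,2)[0]:
    if cv2.contourArea(c)>300: print(cv2.boundingRect(c),cv2.minAreaRect(np.array([plane(*t,W,k,.016)[:2]*1000 for t in c[:,0]]).astype(np.float32)))
print(manip.get_obs()['position'])
E
python3 -m crank '[[[6.5,-0.2,0.1,-4,0,0,0],[6.5,0,0,-4,0,0,0],[6.5,0,0,-3.0,0,0,0],[6.5,0,0,-0.3,0,0,0],[6.5,0,0,0,0,0,0]]]' 60
```

```text
(208, 274, 90, 72) ((316.08160400390625, -187.3577880859375), (68.80044555664062, 98.8869857788086), 83.98021697998047)
(72, 188, 93, 62) ((377.8062438964844, -19.972408294677734), (49.13945388793945, 82.32122802734375), 35.586822509765625)
(226, 144, 51, 80) ((458.8763122558594, -125.655517578125), (77.51177215576172, 45.78422927856445), 22.389352798461914)
[ 0.45982955 -0.12646779  0.11042435]
clock: 4.7
position: [0.4568, -0.1249, -0.0038]
ee_rot: [0.981, 0.194, -0.0, -0.0]
ft_force: [0.2, 0.3, 0.9]
grip_width: 0.758
grasp_force: 0.0
```

```bash
python3 -m crank '[[[6.5,0.2,-0.1,0.2,0,0,0],[2,0,0,0,0,0,0],[2,0,0,0,0,0,0],[2,0,0,0,0,0,0],[2,0,0,0,0,0,0],[2,0,0,0,0,0,0]]]' 60
```

```text
clock: 5.45
position: [0.4588, -0.1261, -0.002]
ee_rot: [0.981, 0.194, -0.0, 0.0]
ft_force: [-0.1, -0.1, -0.5]
grip_width: 0.234
grasp_force: 0.0
```

```bash
python3 - <<'E'
from h import *
p,d,W,k=shot('wrist');s=shot('side')[0];c=shot('scene')[0]
I=np.zeros((600,800,3),np.uint8);I[:300,:400]=cv2.resize(p,(400,300));I[:300,400:]=cv2.resize(s[100:250,200:400],(400,300));I[300:,:400]=cv2.resize(c[180:330,150:350],(400,300))
cv2.imwrite('pics/m1.png',I[:,:,::-1]);print(manip.get_obs()['grip_width'],manip.get_obs()['joint_pos'])
E
```

```text
0.2352649115258738 [ 0.66722324  0.3003293  -0.54415977  2.0328887   0.20356739  0.86005123
 -1.17102047]
```

View pics/m1.png

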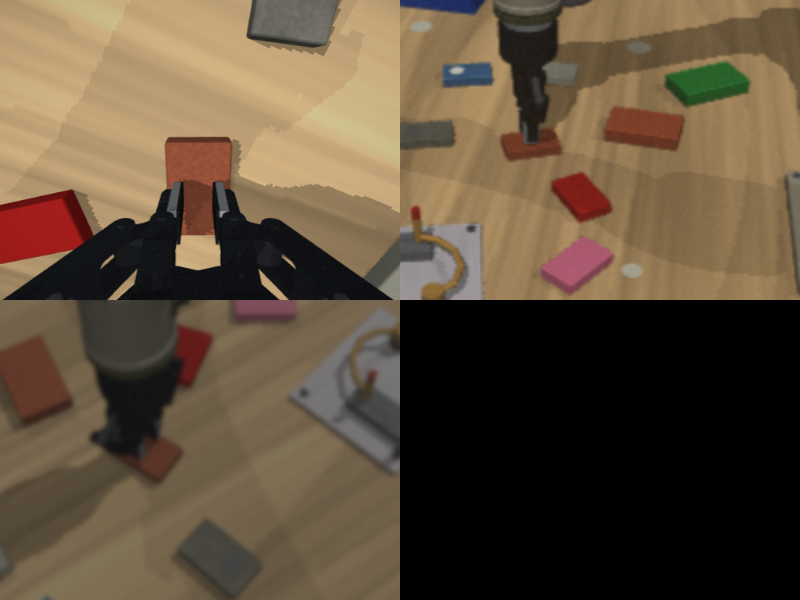

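```bash
python3 - <<'E'
from h import *
for n in('wrist',):
    p,d,W,k=load(n);P=pts(d,W,k);c=np.array(eyes.camera_params('wrist')['hand_eye'])
    T=(P-W[:3,3])@W[:3,:3]@c[:3,:3].T+c[:3,3]
    for (u,v) in [(230,240),(230,250),(228,270),(228,290),(277,240),(280,250),(280,270),(256,190),(256,210),(256,250),(256,280),(256,100),(100,50)]:print(u,v,p[v,u],P[v,u].round(4),'tool',T[v,u].round(4))
for n in('side','scene'):
    p,d,W,k=load(n);P=pts(d,W,k)
    g=(abs(P[...,0]-.459)<.05)&(abs(P[...,1]+.126)<.05)&(p.max(2)<60)&(d>0)
    print(n,np.percentile(P[g][:,2],[0,1,5,20,50]).round(4))
E
```

```text
230 240 [49 51 53] [ 0.4642 -0.1105  0.0317] tool [ 0.011  -0.0123 -0.0337]
230 250 [15 14 16] [ 0.4651 -0.111   0.0426] tool [ 0.0116 -0.0115 -0.0446]
228 270 [29 30 30] [ 0.4645 -0.1116  0.0575] tool [ 0.0108 -0.0112 -0.0595]
228 290 [22 23 21] [ 0.4561 -0.1149  0.0588] tool [ 0.0018 -0.0114 -0.0608]
277 240 [78 82 84] [ 0.4734 -0.1322  0.0321] tool [ 0.0111  0.0113 -0.0341]
280 250 [84 88 91] [ 0.4734 -0.133   0.0413] tool [ 0.0109  0.012  -0.0433]
280 270 [32 32 34] [ 0.4731 -0.1316  0.058 ] tool [ 0.0111  0.0105 -0.06  ]
256 190 [145  78  55] [ 0.4889 -0.1146  0.0163] tool [ 0.0322  0.0009 -0.0183]
256 210 [145  79  53] [ 0.4783 -0.119   0.0163] tool [ 0.0208  0.0009 -0.0183]
256 250 [107  59  40] [ 0.4557 -0.1283  0.0164] tool [-0.0037  0.001  -0.0184]
256 280 [119  64  45] [ 0.4371 -0.1361  0.0163] tool [-0.0238  0.001  -0.0183]
256 100 [194 165 121] [ 5.306e-01 -9.740e-02 -2.000e-04] tool [ 0.0773  0.0009 -0.0018]
100 50 [189 159 116] [ 0.5231 -0.0161  0.0022] tool [ 0.1014 -0.0772 -0.0042]
side [0.0257 0.0351 0.073  0.1349 0.1921]
scene [-0.0004  0.0255  0.0697  0.1554  0.2792]
```

```bash
python3 - <<'E'
from h import *
p,d,W,k=load('wrist');P=pts(d,W,k);c=np.array(eyes.camera_params('wrist')['hand_eye'])
T=(P-W[:3,3])@W[:3,:3]@c[:3,:3].T+c[:3,3]
for u in (222,226,230,234,278,282,286,290):
    print(u,[(v,p[v,u].tolist(),T[v,u].round(3).tolist()) for v in range(226,246,3)])
E
```

```text
222 [(226, [155, 85, 58], [0.012, -0.018, -0.019]), (229, [156, 85, 58], [0.01, -0.018, -0.018]), (232, [151, 81, 58], [0.008, -0.018, -0.019]), (235, [87, 90, 92], [0.012, -0.017, -0.03]), (238, [88, 90, 91], [0.012, -0.016, -0.033]), (241, [88, 91, 92], [0.012, -0.016, -0.036]), (244, [88, 92, 93], [0.011, -0.016, -0.039])]
226 [(226, [148, 80, 54], [0.012, -0.016, -0.019]), (229, [144, 78, 52], [0.01, -0.016, -0.019]), (232, [141, 78, 55], [0.008, -0.016, -0.019]), (235, [87, 91, 90], [0.012, -0.015, -0.03]), (238, [86, 89, 91], [0.011, -0.014, -0.032]), (241, [85, 90, 91], [0.012, -0.014, -0.036]), (244, [87, 91, 92], [0.012, -0.014, -0.039])]
230 [(226, [149, 82, 56], [0.011, -0.013, -0.019]), (229, [142, 78, 54], [0.01, -0.013, -0.019]), (232, [98, 55, 40], [0.008, -0.013, -0.019]), (235, [71, 72, 73], [0.012, -0.013, -0.03]), (238, [61, 63, 65], [0.012, -0.012, -0.033]), (241, [37, 37, 38], [0.012, -0.012, -0.037]), (244, [15, 15, 16], [0.011, -0.012, -0.038])]
234 [(226, [150, 80, 56], [0.011, -0.011, -0.019]), (229, [144, 80, 55], [0.01, -0.011, -0.019]), (232, [100, 55, 38]
[... 798 characters left out ...]
14, -0.035]), (244, [86, 89, 90], [0.012, 0.013, -0.039])]
286 [(226, [151, 82, 56], [0.012, 0.017, -0.019]), (229, [156, 85, 58], [0.01, 0.017, -0.019]), (232, [107, 59, 40], [0.008, 0.017, -0.019]), (235, [102, 61, 45], [0.006, 0.018, -0.019]), (238, [98, 74, 69], [0.004, 0.018, -0.019]), (241, [90, 81, 78], [0.012, 0.016, -0.036]), (244, [86, 90, 91], [0.011, 0.015, -0.039])]
290 [(226, [147, 79, 54], [0.012, 0.02, -0.019]), (229, [126, 69, 46], [0.009, 0.02, -0.018]), (232, [105, 57, 39], [0.008, 0.02, -0.019]), (235, [103, 56, 37], [0.007, 0.02, -0.02]), (238, [107, 58, 40], [0.004, 0.02, -0.018]), (241, [102, 56, 38], [0.002, 0.02, -0.018]), (244, [17, 19, 22], [0.007, 0.018, -0.031])]
```

The tips are really at about z 0.027 by two independent views, which is roughly 28 mm behind the reported TCP, so they closed above the tile. I will open and descend further, checking the tip height as I go.

```bash
python3 -m crank '[[[6.5,0,0,0,0,0,0],[6.5,0,0,0,0,0,0],[6.5,0,0,0,0,0,0],[6.5,0,0,0,0,0,0],[6.5,0,0,-0.8,0,0,0],[6.5,0,0,-0.8,0,0,0],[6.5,0,0,0,0,0,0]]]' 60
cat > tip.py <<'E'
from h import *
p,d,W,k=shot('wrist');P=pts(d,W,k);c=np.array(eyes.camera_params('wrist')['hand_eye'])
T=(P-W[:3,3])@W[:3,:3]@c[:3,:3].T+c[:3,3]
g=(abs(T[...,0])<.016)&(np.ptp(p.astype(int),axis=2)<14)&(p.max(2)<130)&(abs(T[...,1])<.06)&(T[...,2]>-.06)&(d>0)
for s in(-1,1):
    q=T[g&(s*T[...,1]>0)];print(len(q),'tip tool z pct',np.percentile(q[:,2],[90,97,99.5]).round(4),'y',np.percentile(s*q[q[:,2]>-.05][:,1],[1,5,50]).round(4))
print(manip.get_obs()['position'],manip.get_obs()['ft_force'])
E
python3 tip.py
```

```text
clock: 6.48
position: [0.4581, -0.1258, -0.0189]
ee_rot: [0.981, 0.194, -0.001, -0.0]
ft_force: [0.3, 0.2, 0.1]
grip_width: 0.763
grasp_force: 0.0
1361 tip tool z pct [-0.0363 -0.0325 -0.0299] y [0.0332 0.0333 0.0337]
1328 tip tool z pct [-0.0369 -0.0338 -0.0326] y [0.0313 0.0314 0.0322]
[ 0.45843324 -0.12587608 -0.01846269] [-0.28600135  0.35657357 -0.14064574]
```

```bash
python3 -m crank '[[[6.5,0,0,-0.6,0,0,0],[4,0,0,0,0,0,0],[4,0,0,0,0,0,0],[4,0,0,0,0,0,0],[4,0,0,0,0,0,0],[4,0,0,0,0,0,0]]]' 60
```

```text
clock: 7.28
position: [0.4589, -0.1261, -0.0239]
ee_rot: [0.981, 0.194, 0.0, 0.0]
ft_force: [0.1, 1.1, 1.1]
grip_width: 0.525
grasp_force: 61.3
```

Gripped: 45 mm opening, 61 N. Next I lift and move to a look-out behind the holder, turning toward the seat yaw of about 13°.

```bash
python3 -m crank '[[[4,0,0,2,0,0,0],[4,0,0,5,0,0,0],[4,0.3,2,5,0,0,-1],[4,0.6,4.2,4,0,0,-2],[4,0.6,4.2,1.4,0,0,-2],[4,0.6,4.2,0,0,0,-2],[4,0.7,4.2,0,0,0,-1.4],[4,0.6,4,0,0,0,-1],[4,0,0,0,0,0,0],[4,0,0,0,0,0,0]]]' 60
python3 - <<'E'
from h import *
p,d,W,k=shot('wrist','w3.png');o=manip.get_obs();M=R.from_quat(o['ee_rot']).as_matrix();print(o['clock'],o['position'],np.degrees(np.arctan2(M[1,0],M[0,0])))
E
```

```text
clock: 8.52
position: [0.4926, 0.1013, 0.1497]
ee_rot: [0.994, 0.113, -0.0, 0.0]
ft_force: [-0.1, 0.3, -2.2]
grip_width: 0.524
grasp_force: 61.6
8.575 [0.49268967 0.1007855  0.14975406] 12.912999960560605
```

View pics/w3.png

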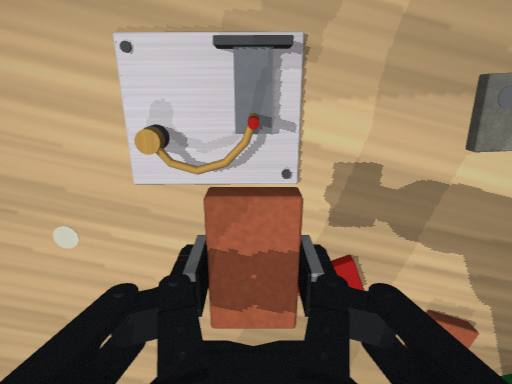

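The tile sits squarely in the pads, its far end at row 190, columns 205-301. Holder: plate corners (114,33), (304,33), (297,184), (135,184); fence top (214-293, 37-48); bed (235-274, 48-133); red post top (254,122).

```bash
python3 - <<'E'
from h import *
p,d,W,k=load('wrist');P=pts(d,W,k);h=cv2.cvtColor(p,cv2.COLOR_RGB2HSV)
def rect(m,z,lab,box):
    x0,x1,y0,y1=box;mm=np.zeros(m.shape,np.uint8);mm[y0:y1,x0:x1]=m[y0:y1,x0:x1]
    c=max(cv2.findContours(mm,0,2)[0],key=cv2.contourArea)
    w=np.array([plane(*t,W,k,z)[:2]*1000 for t in c[:,0]]).astype(np.float32);r=cv2.minAreaRect(w);print(lab,cv2.boundingRect(c),np.array(r[0]).round(1),np.array(r[1]).round(1),round(r[2],1),'medz',np.median(P[mm>0][:,2]).round(4));return r
Z=P[...,2]
rect((Z>.004)&(d>0),.008,'plate',(90,330,10,187))
rect((Z>.028)&(p.max(2)<75),.032,'fence',(200,310,25,56))
rect((abs(Z-.022)<.004),.022,'bed',(225,285,49,140))
rect((h[...,1]>150)&((h[...,0]<6)|(h[...,0]>174)),.0705,'post',(235,270,105,140))
rect((h[...,1]>100)&(h[...,0]<14)&(Z>.15),.19,'tile',(190,315,180,335))
q=P[(h[...,1]>100)&(h[...,0]<14)&(Z>.15)];print('tile z',np.percentile(q[:,2],[5,50,95]),cv2.minAreaRect((q[:,:2]*1000).astype(np.float32)))
for v in(200,260,320):print([ (u,P[v,u,2].round(4)) for u in (215,250,290)])
E
```

```text
plate (112, 31, 192, 153) [541.1 156.8] [148.9 179.4] 13.1 medz 0.0091
fence (214, 35, 79, 11) [612.5 129.8] [ 7.8 68. ] 13.0 medz 0.0326
bed (233, 49, 40, 85) [569.8 120.5] [75.7 36.1] 13.1 medz 0.0228
post (248, 116, 11, 14) [547.9 114.9] [10.4  8.2] 13.3 medz 0.0711
tile (204, 187, 99, 142) [493.9 101.7] [79.6 47.4] 13.4 medz 0.1902
tile z [0.1870547  0.19023368 0.19122202] ((503.0443420410156, 106.24325561523438), (105.52542877197266, 95.72819519042969), 53.86048889160156)
[(215, np.float64(0.1895)), (250, np.float64(0.1909)), (290, np.float64(0.191))]
[(215, np.float64(0.1909)), (250, np.float64(0.1897)), (290, np.float64(0.1893))]
[(215, np.float64(0.1908)), (250, np.float64(0.191)), (290, np.float64(0.1899))]
```

```bash
python3 -m crank '[[[4,2,0.5,0,0,0,0],[4,3,0.7,0,0,0,0],[4,3,0.7,0,0,0,0],[4,2.3,0.5,0,0,0,0],[4,0,0,-3,0,0,0],[4,0,0,-4,0,0,0],[4,0,0,-3.5,0,0,0],[4,0,0,0,0,0,0],[4,0,0,0,0,0,0]]]' 60
cat > look.py <<'E'
from h import *
import sys
o=manip.get_obs();M=R.from_quat(o['ee_rot']).as_matrix()
y=np.radians(13.05);X=np.array([np.cos(y),np.sin(y)]);Y=np.array([-X[1],X[0]]);s=np.array([.5718,.1205])
t=o['position'][:2]+np.array([-.0004,.0005])-s
print('clock',o['clock'],'tile seat xy mm',(t@X*1000).round(1),(t@Y*1000).round(1),'bottom over bed',((o['position'][2]+.024-.022)*1000).round(1),'yaw',np.degrees(np.arctan2(M[1,0],M[0,0])).round(2),'F seat',(o['ft_force'][:2]@X).round(1),(o['ft_force'][:2]@Y).round(1),o['ft_force'][2].round(1))
for n in sys.argv[1:]:
    p,d,W,k=shot(n)
    P=pts(d,W,k);h=cv2.cvtColor(p,cv2.COLOR_RGB2HSV)
    q=P-np.r_[s,.022];a,b=q[...,:2]@X,q[...,:2]@Y
    m=(abs(b)<.03)&(a>-.08)&(a<.0)&(q[...,2]>.036)&(q[...,2]<.052)&(h[...,1]>150)&((h[...,0]<6)|(h[...,0]>172))
    print(n,'post',m.sum(),np.median(a[m])*1000 if m.any() else 0,np.median(b[m])*1000 if m.any() else 0)
E
python3 look.py side
```

```text
clock: 9.7
position: [0.5967, 0.1255, 0.0465]
ee_rot: [0.994, 0.112, 0.001, 0.0]
ft_force: [-0.8, 0.4, 0.0]
grip_width: 0.525
grasp_force: 61.6
clock 9.7 tile seat xy mm 25.1 -0.2 bottom over bed 48.5 yaw 12.92 F seat -0.7 0.5 0.0
side post 24 -26.963796675215992 2.0578370738484613
```

```bash
python3 -m crank '[[[4,0,0,-1.5,0,0,0],[4,0,0,-1.2,0,0,0],[4,0,0,-0.5,0,0,0],[4,0,0,0,0,0,0]]]' 60; python3 look.py side
```

```text
clock: 10.25
position: [0.5955, 0.1259, 0.0125]
ee_rot: [0.994, 0.113, -0.0, 0.0]
ft_force: [0.2, 0.6, -0.2]
grip_width: 0.528
grasp_force: 61.6
clock 10.25 tile seat xy mm 24.0 0.5 bottom over bed 14.5 yaw 12.98 F seat 0.3 0.6 -0.2
side post 23 -26.108076045558118 1.0069916367145906
```

```bash
python3 - <<'E'
from h import *
s=load('side')[0];c=shot('scene')[0]
I=np.zeros((600,800,3),np.uint8);I[:300,:400]=cv2.resize(s[170:290,140:300],(400,300));I[:300,400:]=cv2.resize(c[150:300,250:450],(400,300));cv2.imwrite('pics/m2.png',I[:300,:,::-1])
E
```

```text
(no output)
```

View pics/m2.png

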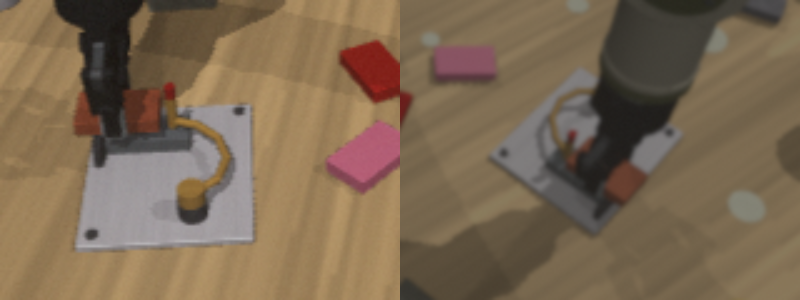

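Left half: the tile is held above the bed and over the fence, with the post (170,95) just behind its end and the arm at rest. Next I draw back 27 mm.

```bash
python3 -m crank '[[[4,-0.6,-0.15,0,0,0,0],[4,-0.7,-0.15,0,0,0,0],[4,-0.7,-0.17,0,0,0,0],[4,-0.65,-0.15,0,0,0,0],[4,0,0,0,0,0,0],[4,0,0,0,0,0,0]]]' 60; python3 look.py side
```

```text
clock: 11.1
position: [0.5696, 0.1197, 0.0132]
ee_rot: [0.994, 0.113, 0.0, 0.0]
ft_force: [4.5, -1.4, -0.4]
grip_width: 0.523
grasp_force: 61.7
clock 11.1 tile seat xy mm -2.6 0.3 bottom over bed 15.2 yaw 12.97 F seat 4.1 -2.4 -0.4
side post 22 -48.111281023256915 -0.6702488946896202
```

```bash
python3 -m crank '[[[4,0,0,-0.4,0,0,0],[4,0,0,-0.4,0,0,0],[4,0,0,-0.3,0,0,0],[4,0,0,-0.2,0,0,0],[4,0,0,0,0,0,0]]]' 60; python3 look.py side
```

```text
clock: 11.78
position: [0.5691, 0.12, -0.0002]
ee_rot: [0.994, 0.113, -0.0, -0.0]
ft_force: [3.9, 1.7, -0.5]
grip_width: 0.522
grasp_force: 61.7
clock 11.775 tile seat xy mm -3.1 0.7 bottom over bed 1.8 yaw 12.98 F seat 4.2 0.8 -0.5
side post 18 -48.211198152143815 -0.004235575422772794
```

```bash
python3 -m crank '[[[4,0,-0.05,-0.1,0,0,0],[4,0,0,-0.1,0,0,0],[4,0,0,0,0,0,0]]]' 60; python3 look.py; python3 -m crank '[[[4,0.1,0.02,0,0,0,0],[4,0.1,0.02,0,0,0,0],[4,0,0,0,0,0,0]]]' 60; python3 look.py
```

```text
clock: 12.2
position: [0.5694, 0.1193, -0.0018]
ee_rot: [0.994, 0.113, 0.0, 0.0]
ft_force: [1.9, 2.7, 1.7]
grip_width: 0.522
grasp_force: 61.9
clock 12.2 tile seat xy mm -2.9 -0.0 bottom over bed 0.2 yaw 12.98 F seat 2.4 2.2 1.7
clock: 12.58
position: [0.5709, 0.1197, -0.0018]
ee_rot: [0.994, 0.113, -0.0, 0.0]
ft_force: [-0.3, 1.4, 4.1]
grip_width: 0.525
grasp_force: 62.4
clock 12.575 tile seat xy mm -1.3 -0.0 bottom over bed 0.2 yaw 12.98 F seat -0.0 1.4 4.1
```

```bash
python3 -m crank '[[[4,0.1,0.02,0,0,0,0],[4,0,0,0,0,0,0]]]' 60; python3 look.py side; python3 -m crank '[[[5.0,0,0,0,0,0,0],[5.3,0,0,0,0,0,0],[5.6,0,0,0,0,0,0],[6,0,0,0,0,0,0],[6,0,0,0,0,0,0]]]' 30; python3 look.py side
```

```text
clock: 12.82
position: [0.5718, 0.1199, -0.0019]
ee_rot: [0.994, 0.113, -0.0, 0.0]
ft_force: [-0.1, 0.4, 5.5]
grip_width: 0.523
grasp_force: 62.4
clock 12.825 tile seat xy mm -0.4 0.0 bottom over bed 0.1 yaw 12.98 F seat -0.0 0.4 5.5
side post 19 -46.085968917751615 -1.467364743847345
clock: 13.5
position: [0.5722, 0.1198, -0.002]
ee_rot: [0.994, 0.113, -0.0, 0.0]
ft_force: [0.2, -0.4, -1.1]
grip_width: 0.702
grasp_force: 0.0
clock 13.5 tile seat xy mm -0.0 -0.2 bottom over bed -0.0 yaw 12.97 F seat 0.1 -0.4 -1.1
side post 23 -43.78280821459549 -0.47003037428350397
```

```bash
python3 -m crank '[[[6.5,0,0,1,0,0,0],[6.5,0,0,3,0,0,0],[6.5,0,0,5,0,0,0],[6.5,-1,-0.2,5,0,0,0],[6.5,-4,-1,2,0,0,0],[6.5,-4,-1,0,0,0,0],[6.5,-1,-0.2,0,0,0,0],[6.5,0,0,0,0,0,0],[6.5,0,0,0,0,0,0]]]' 30
python3 look.py wrist; python3 - <<'E'
from h import *
p,d,W,k=load('wrist');P=pts(d,W,k);h=cv2.cvtColor(p,cv2.COLOR_RGB2HSV);Z=P[...,2]
y=np.radians(13.05);X=np.array([np.cos(y),np.sin(y)]);Y=np.array([-X[1],X[0]]);s=np.array([.5718,.1205])
m=((h[...,1]>100)&(h[...,0]<14)&(abs(Z-.038)<.003)).astype(np.uint8)
c=max(cv2.findContours(m,0,2)[0],key=cv2.contourArea)
w=np.array([plane(*t,W,k,.038)[:2] for t in c[:,0]])-s
r=cv2.minAreaRect(np.c_[w@X,w@Y].astype(np.float32)*1000);print('tile in seat',r,'z',np.percentile(Z[m>0],[5,50,95]))
f=((Z>.027)&(Z<.036)&(p.max(2)<75)).astype(np.uint8);f[180:]=0
c=max(cv2.findContours(f,0,2)[0],key=cv2.contourArea);w=np.array([plane(*t,W,k,.032)[:2] for t in c[:,0]])-s
print('fence',cv2.minAreaRect(np.c_[w@X,w@Y].astype(np.float32)*1000))
q=shot('side')[0]
I=np.zeros((384,800,3),np.uint8);I[:,:512]=p;I[:240,512:]=cv2.resize(q[190:290,160:280],(288,240));cv2.imwrite('pics/end.png',I[:,:,::-1])
E
```

```text
clock: 14.68
position: [0.4732, 0.0961, 0.1582]
ee_rot: [0.994, 0.113, 0.0, -0.0]
ft_force: [0.1, 0.1, -0.3]
grip_width: 0.76
grasp_force: 0.0
clock 14.675 tile seat xy mm -101.9 -0.9 bottom over bed 160.2 yaw 12.98 F seat 0.1 0.1 -0.3
wrist post 108 -42.40462107796391 -2.2978802480363516
tile in seat ((0.24686813354492188, 0.339202880859375), (75.62724304199219, 45.1761589050293), 0.9433778524398804) z [0.03765266 0.0389178  0.04013558]
fence ((41.241241455078125, 0.10200881958007812), (68.34223937988281, 7.726521968841553), 89.89603424072266)
```

View pics/end.png

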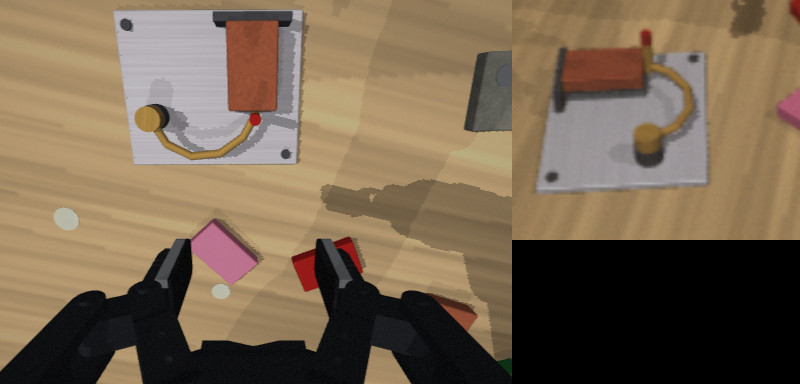

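The tile lies flat on the bed with its end against the fence (px 227-280, 22-110). It is centred to 0.3 mm, the post (255,119) is pressing on its rear end, and the gripper is clear.

```bash
python3 -c "
from h import *
print(job.hand_in())"
```

```text
the job is handed in; nothing more can be done
None
```

The terracotta tile is in the holder: flat on the bed, against the fence, centred to about 0.3 mm, with the sprung arm pressing on its rear end and the robot clear. I handed the job in at about 15 s; the first two grasps closed above the tile without moving it, and `job.hand_in()` returned no verdict.

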